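# Check the two hand levers of the garden cart

## Task

Before the garden cart goes out, check that its two hand levers stop short of the bar: first the long brake lever, then the short one. With the outside of your fingers press the lever in towards its bar from its outer side until it comes up against its stop, keep it there for about a second without forcing it, and let it spring fully back out before you go on. Do not grip the levers or touch the bars, and leave everything else on the table where it is.

Things in the scene. Friction and masses are not known exactly. Their poses are not given: they have to be found in the camera images.
- long_handle: Cart handle with the long lever (brake), fixed on a grey bench stand. Origin: on the table under the stand's centre; z up, y along the bar; the lever is on the -x side, which faces the robot within 0.4 rad. Foot plate 80 (x) by 236 (y) by 12 mm, posts under the bar's ends. No part is higher than 120 mm.
- long_pivot (a point): Upright pivot of the long lever, on its axis, mid-height: 40 mm from the bar's axis, 85 mm from its middle, 100 mm above the table. From here the blade runs straight towards the handle's -y end, 135 mm to the centre of its ball end (19 mm across). Blade level, 12 mm thick, 18 mm high (z 91 to 109 mm); only the foot plate is under it.
- long_bar: The fixed round bar of the long-lever handle, level along its y axis, 252 mm long; origin at its middle, on its axis, 100 mm above the work surface. Steel tube 22 mm across, with a black rubber grip 34 mm across from y = -90 to +45 mm.
- long_lever (a joint): Angle of the long lever (rad): 0 = sprung fully out, standing 0.32 rad off the bar; grows as it is pressed in towards the bar; 0.32 = at its stop, parallel to the bar with 17 mm clear between blade and rubber grip. It springs back by itself. Pressing force: 3 N at rest, about 8 N at its stop (at the press point, 110 mm from the pivot); beyond the stop it is rigid.
- long_press (a point): Where to press the long lever: on the blade's centre line, 25 mm short of the centre of its ball end, mid-height; moves with the lever. Its y axis runs along the blade towards the pivot; its -x axis points out, away from the bar, and the blade's outer face is 6 mm that way; its +x axis is the direction to press.
- short_handle: Cart handle with the short lever (tipping release), fixed on a grey bench stand. Origin: on the table under the stand's centre; z up, y along the bar; the lever is on the -x side, which faces the robot within 0.4 rad. Foot plate 80 (x) by 236 (y) by 12 mm, posts under the bar's ends. No part is higher than 120 mm.
- short_pivot (a point): Upright pivot of the short lever, on its axis, mid-height: 40 mm from the bar's axis, 85 mm from its middle, 100 mm above the table. From here the blade runs straight towards the handle's -y end, 85 mm to the centre of its ball end (19 mm across). Blade level, 12 mm thick, 18 mm high (z 91 to 109 mm); only the foot plate is under it.
- short_bar: The fixed round bar of the short-lever handle, level along its y axis, 252 mm long; origin at its middle, on its axis, 100 mm above the work surface. Steel tube 22 mm across, with a black rubber grip 34 mm across from y = -90 to +45 mm.
- short_lever (a joint): Angle of the short lever (rad): 0 = sprung fully out, standing 0.36 rad off the bar; grows as it is pressed in towards the bar; 0.36 = at its stop, parallel to the bar with 17 mm clear between blade and rubber grip. It springs back by itself. Pressing force: 4 N at rest, about 9.5 N at its stop (at the press point, 60 mm from the pivot); beyond the stop it is rigid.
- short_press (a point): Where to press the short lever: on the blade's centre line, 25 mm short of the centre of its ball end, mid-height; moves with the lever. Its y axis runs along the blade towards the pivot; its -x axis points out, away from the bar, and the blade's outer face is 6 mm that way; its +x axis is the direction to press.
- pot_a: Bystander, to be left alone: teal square pot, 66 mm wide at the rim, 52 mm high (seedling to 67 mm), standing between the two handles. Origin at its underside.
- pot_b: Bystander, to be left alone: teal square pot of sand, 66 mm wide, 52 mm high, beyond the handles. Origin at its underside.
- pot_c: Bystander, to be left alone: teal square pot, 66 mm wide, 52 mm high (seedling to 67 mm), beyond the handles. Origin at its underside.
- saucer: Bystander, to be left alone: terracotta saucer, 60 mm across, 16 mm high, between the handles on the robot's side. Origin at its underside.
- trowel: Bystander, to be left alone: hand trowel lying flat, 230 mm long, 22 mm high, on the robot's side of the handles; origin 90 mm from the blade's point. Origin at its underside.
- water_bottle: Bystander, to be left alone: water bottle, 62 mm across, 200 mm high, to the right of the handles. Origin at its underside.
- dibber: Bystander, to be left alone: wooden-handled dibber lying flat, 180 mm long, 22 mm high, beyond the handles. Origin at its underside.

How it is judged:
By the outcome, as a careful person would: the job done as asked, in the order asked, and still so for the second after the job is handed in, with the robot touching nothing.
It also fails if it takes over 64 s, if anything falls off the work surface, if the arm or the gripper's body presses on something with over 40 N, if the wrist force passes 120 N, or if a joint passes its speed limit or range.

## Robot

A 6-joint arm with a two-finger parallel gripper is mounted at the origin on the work surface. World frame = base frame: x ahead of the robot, y to its left, z up, the work surface at z = 0. Lengths are in m, angles in rad, forces in N, time in s.
With the tool pointing down it reaches from about 0.3 to 0.775 m from the base axis. Payload 14.6 kg.
Tool frame: the origin (TCP) lies between the finger pads; the fingertips stand 25 mm ahead of it and the grasp point (between the pads) lies 6 mm ahead of it; y points along the fingers, x is the direction in which the jaws open and shut, and the axes are right-handed (so a half turn about y gives the same grasp; the last joint's range is limited). The gripper opens to 85 mm and grips with 20 to 120 N. Pads are 22 mm wide; open, the fingers measure 114 mm over their backs; the gripper's body (76 mm by 85 mm) begins 54 mm behind the grasp point. The pads swing forward as they close: fully open they stand 13 mm farther back than shut.
Start: joints at [1.282, 0.3, 1.521, -0, 1.321, -0.067], TCP at [0.121, 0.537, 0.231] pointing down, gripper open.
Joint ranges: [-3.03, 3.03], [-0.79, 2.21], [0.23, 2.52], [-1.04, 4.18], [0, 3.07], [-2.55, 2.55]. Speed limits (rad/s): [2.22, 2.22, 2.57, 3.14, 3.14, 3.14].

## Interface

Orientations are given as [roll, pitch, yaw] about the fixed x, y, z axes, in that order (R = Rz(yaw) Ry(pitch) Rx(roll)).
In Python, from plant import * gives the robot as it stands. Calls block until the motion is done:
- move_to(position, orientation): joint-space move of the TCP to a pose.
- move_straight(position, orientation=None, speed=0.15): straight line of the TCP; orientation=None keeps the orientation; speed is the mean speed in m/s.
- move_j(angles): joint-space move.
- command_gripper(opening, squeeze=None): finger opening in m; squeeze is the grip in N (None keeps the last); returns when the fingers have stopped.
- dwell(seconds).
- solve_ik(position, orientation): joint angles nearest the present ones, or None.
- capture(name): name is "side" or "top"; returns a dict with "pixels" (420x560x3 uint8, blue, green, red), "z_map" (420x560 float32, m along the optical axis (not along the pixel's ray), 0 where there is no reading), "fx", "fy", "cx", "cy" (pixels), "cam_to_world" (4x4, takes a point from camera to world coordinates). Camera axes: x right, y up, looking along -z (the intrinsics and any distortion apply to the point x, -y, -z); pixel columns grow to the right and rows downward; lengths in m; the calibration is good to about 2 mm. A picture is of the moment at which its call begins.
A pose or a line that the arm cannot do raises MotionError and nothing moves.
- finish_job(): hands the job in, once; it reports no verdict.
Readings, each from a call of its own:
- read_t(): time.
- read_joint_pos(): joint angles.
- read_dq(): joint speeds.
- read_effort(): joint torques, N m.
- read_tcp_pos(): TCP position.
- read_ee_rot(): TCP orientation.
- read_force(): force on the tool from outside, world axes, zero at the start.
- read_moment(): the same for the moment, N m.
- read_finger_gap(): finger opening in m.
Only numpy, scipy, OpenCV 4.12 (cv2) and the standard library are available. Lean on these libraries where they do the work, as an engineer would, in place of code of your own. Each camera call takes 0.05 s, during which the arm holds its last target. There are 200 camera calls.

## Working session

There is one attempt and no reset: what is moved stays moved. The work goes in short steps, each a Python script; the robot and the scene stay as the last script left them, time stands still between calls to the robot, and variables do not carry over. Pictures are saved under pics/ and viewed, about 8 in all and at most 12, crops included, and the job is handed in when it is done.

```bash
ls; mkdir -p pics; python3 - <<'E'
from plant import *
import cv2,numpy as np
for n in("top","side"):
    c=capture(n);cv2.imwrite(f"pics/{n}0.png",c["pixels"]);np.savez(f"{n}0.npz",**c)
    print(n,c["fx"],c["fy"],c["cx"],c["cy"],[k for k in c]);print(np.round(c["cam_to_world"],3))
print(read_t(),read_force(),read_ee_rot(),read_finger_gap())
E
```

```text
pics
top 408.2008881540297 408.2008881540297 274.695259377662 204.22665210072475 ['pixels', 'z_map', 'fx', 'fy', 'cx', 'cy', 'cam_to_world']
[[-1.700e-02  9.890e-01 -1.490e-01  4.130e-01]
 [-1.000e+00 -1.700e-02  1.000e-03 -5.200e-02]
 [-1.000e-03  1.490e-01  9.890e-01  1.131e+00]
 [ 0.000e+00  0.000e+00  0.000e+00  1.000e+00]]
side 401.2345467289383 401.2345467289383 277.6688741545821 208.43731769775337 ['pixels', 'z_map', 'fx', 'fy', 'cx', 'cy', 'cam_to_world']
[[-0.968  0.158 -0.197  0.348]
 [-0.252 -0.552  0.795  0.678]
 [ 0.017  0.819  0.573  0.654]
 [ 0.     0.     0.     1.   ]]
0.1 [ 0.02622817  0.09955174 -0.56088621] [-1.57071027e+00  1.05887652e-03  1.34899778e+00] 0.08518664055417988
```

View pics/top0.png

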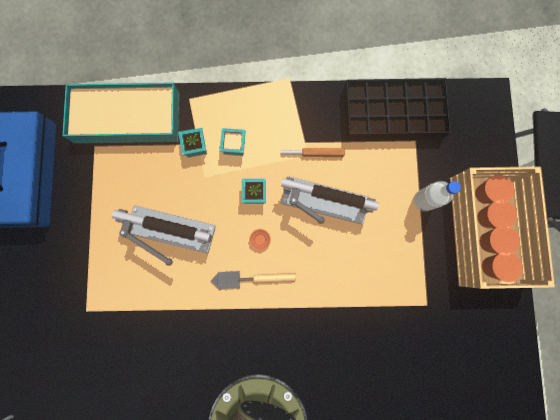

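View pics/side0.png

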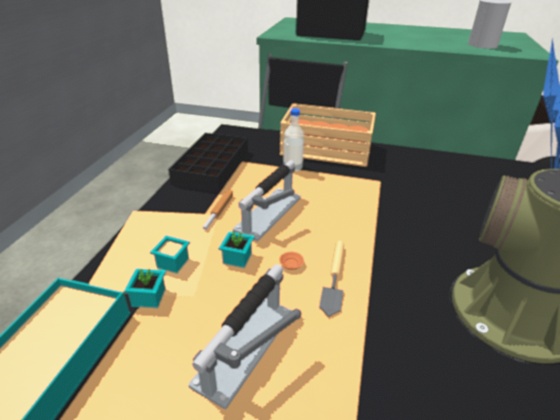

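Top view: the long-lever handle is on the left, with its bar from (115,215) to (211,240), pivot at (127,233) and ball at (169,262). The short one is on the right, with pivot at (293,203) and ball at (321,219). The side view agrees. Next I fit the handle model to the depth points.

```bash
cat > fit.py <<'E'
import numpy as np
from scipy.optimize import least_squares
def cloud(c):
    z=c["z_map"];v,u=np.nonzero(z>0);d=z[v,u]
    P=np.c_[(u-c["cx"])/c["fx"]*d,-(v-c["cy"])/c["fy"]*d,-d,np.ones(len(d))]
    return (P@c["cam_to_world"].T)[:,:3]
S={"long":(.135,.32),"short":(.085,.36)}
def cyl(p,y0,y1,r):   # sdf of capped cylinder along y at x=0,z=.1
    a=np.hypot(p[:,0],p[:,2]-.1)-r; b=np.abs(p[:,1]-(y0+y1)/2)-(y1-y0)/2
    return np.minimum(np.maximum(a,b),0)+np.hypot(np.maximum(a,0),np.maximum(b,0))
def sdf(q,P,L,A):
    c,s=np.cos(q[2]),np.sin(q[2]); p=P-[q[0],q[1],q[3]]
    p=np.c_[c*p[:,0]+s*p[:,1],-s*p[:,0]+c*p[:,1],p[:,2]]
    e=[cyl(p,-.126,.126,.011),cyl(p,-.09,.045,.017)]
    d=p-[-.04,.085,.1]; u=np.array([-np.sin(A),-np.cos(A)])
    t=d[:,:2]@u; n=d[:,:2]@[-u[1],u[0]]
    b=np.abs(np.c_[t-L/2,n,d[:,2]])-[L/2,.006,.009]
    e.append(np.minimum(b.max(1),0)+np.linalg.norm(np.maximum(b,0),axis=1))
    e.append(np.linalg.norm(d-[L*u[0],L*u[1],0],axis=1)-.0095)
    return np.array(e)
def fit(P,name,q0):
    L,A=S[name]
    P=P[(np.hypot(P[:,0]-q0[0],P[:,1]-q0[1])<.17)&(P[:,2]>.088)&(P[:,2]<.125)]
    f=lambda q:np.abs(sdf(q,P,L,A)).min(0)
    r=least_squares(f,q0,loss="soft_l1",f_scale=.002,x_scale=[.01,.01,.1,.01])
    return r.x,len(P),np.median(f(r.x))
def press(q,name,a=0.,dist=None):
    """press point, blade dir to pivot (2d), press dir, at lever angle a"""
    L,A=S[name];A=A-a;c,s=np.cos(q[2]),np.sin(q[2]);R=np.array([[c,-s],[s,c]])
    u=R@[-np.sin(A),-np.cos(A)]; piv=np.array(q[:2])+R@[-.04,.085]
    return piv+(dist or L-.025)*u,-u,np.array([-u[1],u[0]])
E
python3 - <<'E'
from fit import *
cs={n:dict(np.load(n+"0.npz")) for n in("top","side")}
C={n:cloud(c) for n,c in cs.items()}
def at(u,v):
    c=cs["top"];return cloud({**c,"z_map":np.where((np.arange(420)[:,None]==v)&(np.arange(560)==u),c["z_map"],0)})
for nm,(u,v),px in(("long",(165,228),(127,233)),("short",(335,196),(293,203))):
    p0=at(u,v)[0];print(nm,p0,at(*px))
    for k,P in [*C.items(),("both",np.vstack(list(C.values())))]:
        q,n,m=fit(P,nm,[p0[0],p0[1],-.25,0]);print(k,np.round(q,4),n,round(m,4))
        if k=="both":
            for a in(0,S[nm][1]):print(a,*[np.round(x,3) for x in press(q,nm,a)])
for n,px in dict(pot_a=(254,190),saucer=(260,240),bottle=(437,195),trowelL=(228,280),trowelR=(290,278)).items():print(n,at(*px))
E
```

```text
long [0.51100684 0.22132625 0.11472197] [[0.50094281 0.31901173 0.10576929]]
top [ 0.5187  0.237  -0.2592  0.    ] 1624 0.0012
side [ 0.5195  0.2384 -0.2553  0.0009] 3469 0.0011
both [ 0.5192  0.2379 -0.2565  0.0007] 5093 0.0011
0 [0.442 0.238] [0.545 0.838] [ 0.838 -0.545]
0.32 [0.474 0.224] [0.254 0.967] [ 0.967 -0.254]
short [ 0.58458175 -0.20620664  0.11427967] [[ 0.56858314 -0.09971408  0.11418633]]
top [ 5.928e-01 -1.902e-01 -2.714e-01 -2.000e-04] 1442 0.0013
side [ 0.5939 -0.1885 -0.2736  0.0008] 1155 0.0014
both [ 5.933e-01 -1.894e-01 -2.720e-01  3.000e-04] 2597 0.0013
0 [ 0.542 -0.145] [0.591 0.807] [ 0.807 -0.591]
0.36 [ 0.561 -0.155] [0.269 0.963] [ 0.963 -0.269]
pot_a [[0.6155869  0.001385   0.05054146]]
saucer [[ 0.483931   -0.01147146  0.00445359]]
bottle [[ 0.57784819 -0.45238375  0.14263557]]
trowelL [[0.37721586 0.07614333 0.00939892]]
trowelR [[ 0.3799645  -0.09113036  0.02111267]]
```

```bash
cat > act.py <<'E'
from plant import *
from fit import *
Z=.107; OFF=.0205
Q={"long":[.5192,.2379,-.2565],"short":[.5933,-.1894,-.272]}
def pose(nm,a,gap,z=Z):
    p,y,x=press(Q[nm],nm,a); p=p-(OFF+gap)*x
    return [*p,z],[-np.pi/2,0,np.arctan2(x[1],x[0])],np.r_[x,0]
def approach(nm):
    p,o,x=pose(nm,0,.03,.20); move_to(p,o)
    p,o,x=pose(nm,0,.03); move_straight(p,speed=.1)
    dwell(.2); print(nm,"ready t",read_t(),"tcp err",np.round(read_tcp_pos()-p,4),read_finger_gap())
    return np.array(read_force())
E
python3 - <<'E'
from act import *
command_gripper(0,40)
for nm in("long","short"):
    for a in(0,S[nm][1]):
        p,o,x=pose(nm,a,0);print(nm,np.round(p,3),np.round(o,2),solve_ik(p,o))
b=approach("long");print(b)
import cv2
for n in("top","side"):
    c=capture(n);im=c["pixels"];r=im[180:300,80:260] if n=="top" else im[230:410,150:390]
    cv2.imwrite(f"pics/{n}1.png",cv2.resize(r,None,fx=3,fy=3))
E
```

```text
long [0.425 0.249 0.107] [-1.57  0.   -0.58] [0.45607026 0.3194398  1.80906933 0.         1.01308352 1.03257026]
long [0.454 0.229 0.107] [-1.57  0.   -0.26] [0.39499029 0.35159489 1.76442999 0.         1.02556777 0.65149029]
short [ 0.526 -0.133  0.107] [-1.57  0.   -0.63] [-0.31552691  0.41758444  1.66968757  0.          1.05432065  0.31647309]
short [ 0.542 -0.149  0.107] [-1.57  0.   -0.27] [-0.33369999  0.45649142  1.61196913  0.          1.0731321  -0.06169999]
long ready t 3.6 tcp err [0.0002 0.0001 0.0004] 1.8615216411438742e-06
[ 0.2957862  -0.41720826 -0.39322713]
```

View pics/side1.png

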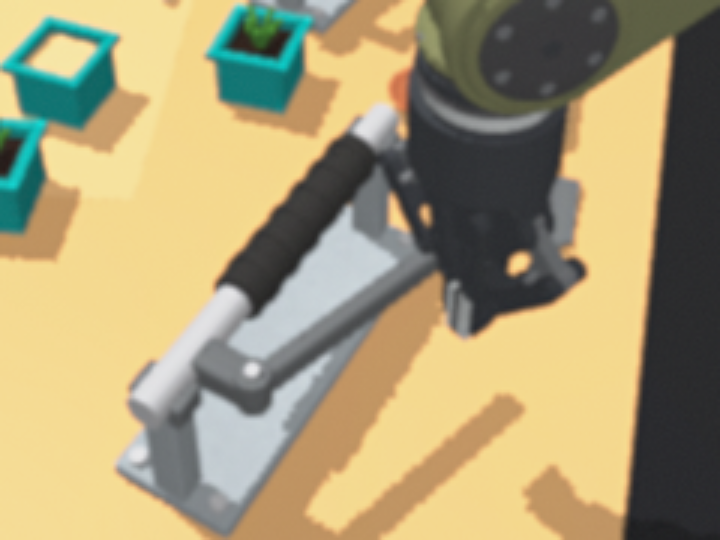

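The side crop shows the shut gripper: tips at (460,330), with the linkage knuckles bulging sideways along the jaw axis at (400,180) and (580,270). I'll measure that profile before choosing which finger face presses.

```bash
python3 - <<'E'
from act import *
from scipy.spatial.transform import Rotation as R
T=np.array(read_tcp_pos());M=R.from_euler("xyz",read_ee_rot()).as_matrix()
for n in("side","top"):
    P=(cloud(capture(n))-T)@M; P=P[(np.abs(P[:,0])<.09)&(np.abs(P[:,2])<.07)&(P[:,1]<.03)&(P[:,1]>-.1)]
    for y in np.arange(.025,-.09,-.01):
        s=P[(P[:,1]<=y+.005)&(P[:,1]>y-.005)]
        if len(s):print(n,round(y,3),len(s),"x",np.round(np.percentile(s[:,0],[0,2,50,98,100]),3),"z",np.round(np.percentile(s[:,2],[0,2,98,100]),3))
E
```

```text
side 0.015 43 x [0.045 0.045 0.046 0.047 0.047] z [-0.022 -0.02   0.066  0.068]
side 0.005 168 x [0.044 0.045 0.045 0.076 0.09 ] z [-0.021 -0.02   0.068  0.07 ]
side -0.005 331 x [-0.012 -0.006  0.049  0.056  0.057] z [-0.02  -0.015  0.068  0.07 ]
side -0.015 69 x [-0.013 -0.013 -0.005  0.014  0.014] z [-0.006 -0.005  0.011  0.012]
side -0.025 68 x [-0.014 -0.013 -0.005  0.014  0.014] z [-0.002 -0.002  0.011  0.012]
side -0.035 48 x [-0.013 -0.013 -0.003  0.007  0.012] z [0.004 0.004 0.011 0.011]
side -0.045 74 x [-0.031 -0.029 -0.003  0.028  0.031] z [0.005 0.006 0.013 0.013]
side -0.055 209 x [-0.037 -0.033 -0.013  0.034  0.039] z [-0.013 -0.01   0.013  0.014]
side -0.065 163 x [-0.046 -0.042 -0.005  0.043  0.048] z [-0.011 -0.008  0.016  0.017]
side -0.075 210 x [-0.054 -0.049  0.005  0.05   0.056] z [-0.001  0.003  0.017  0.018]
side -0.085 255 x [-0.061 -0.061 -0.011  0.055  0.06 ] z [-0.011  0.     0.017  0.018]
top 0.015 5 x [0.055 0.055 0.056 0.057 0.057] z [-0.034 -0.032  0.036  0.037]
top 0.005 97 x [0.041 0.043 0.055 0.058 0.09 ] z [-0.036 -0.035  0.068  0.069]
top -0.005 123 x [-0.005  0.005  0.052  0.056  0.057] z [-0.036 -0.031  0.067  0.07 ]
top -0.015 11 x [-0.004 -0.003  0.007  0.014  0.014] z [-0.01  -0.01  -0.002 -0.001]
top -0.025 11 x [-0.007 -0.007  0.002  0.014  0.014] z [-0.01  -0.01  -0.005 -0.005]
top -0.035 4 x [-0.003 -0.003  0.001  0.012  0.013] z [-0.01  -0.01  -0.005 -0.004]
top -0.045 7 x [0.006 0.006 0.017 0.027 0.028] z [-0.011 -0.011 -0.002 -0.002]
top -0.055 27 x [0.014 0.014 0.024 0.033 0.036] z [-0.011 -0.011  0.002  0.003]
top -0.065 19 x [0.007 0.007 0.031 0.041 0.042] z [-0.015 -0.015 -0.007 -0.006]
top -0.075 20 x [0.013 0.014 0.038 0.051 0.052] z [-0.016 -0.016 -0.001 -0.   ]
top -0.085 34 x [0.015 0.017 0.045 0.061 0.061] z [-0.016 -0.015  0.013  0.014]
```

```bash
python3 - <<'E'
from act import *
from scipy.spatial.transform import Rotation as R
T=np.array(read_tcp_pos());M=R.from_euler("xyz",read_ee_rot()).as_matrix()
c=capture("side");W=np.linalg.inv(c["cam_to_world"])
for y in(.025,.01,0,-.01,-.02):
    p=W@np.r_[T+M@[0,y,0],1];u=c["cx"]+c["fx"]*p[0]/-p[2];v=c["cy"]-c["fy"]*p[1]/-p[2]
    z=c["z_map"][int(round(v))-1:int(round(v))+2,int(round(u))-2:int(round(u))+3]
    print(y,"crop px",round((u-150)*3),round((v-230)*3),"exp",round(-p[2],3),np.round(z,3).tolist())
E
```

```text
0.025 crop px 463 356 exp 0.666 [[0.7599999904632568, 0.7590000033378601, 0.7599999904632568, 0.7599999904632568, 0.7609999775886536], [0.7599999904632568, 0.7609999775886536, 0.7570000290870667, 0.0, 0.7590000033378601], [0.7570000290870667, 0.7570000290870667, 0.7570000290870667, 0.7559999823570251, 0.7549999952316284]]
0.01 crop px 465 339 exp 0.657 [[0.6399999856948853, 0.6380000114440918, 0.640999972820282, 0.6430000066757202, 0.7720000147819519], [0.7680000066757202, 0.6389999985694885, 0.6439999938011169, 0.7730000019073486, 0.7680000066757202], [0.7680000066757202, 0.765999972820282, 0.7689999938011169, 0.7680000066757202, 0.7689999938011169]]
0 crop px 466 327 exp 0.651 [[0.6349999904632568, 0.6330000162124634, 0.6330000162124634, 0.6359999775886536, 0.6340000033378601], [0.6370000243186951, 0.6330000162124634, 0.6380000114440918, 0.6380000114440918, 0.6330000162124634], [0.6380000114440918, 0.6349999904632568, 0.6389999985694885, 0.6389999985694885, 0.6359999775886536]]
-0.01 crop px 467 315 exp 0.646 [[0.625, 0.6290000081062317, 0.6309999823570251, 0.6259999871253967, 0.6259999871253967], [0.6269999742507935, 0.628000020980835, 0.6320000290870667, 0.6309999823570251, 0.6290000081062317], [0.6309999823570251, 0.6320000290870667, 0.6309999823570251, 0.6309999823570251, 0.6259999871253967]]
-0.02 crop px 468 303 exp 0.64 [[0.6230000257492065, 0.6209999918937683, 0.6140000224113464, 0.6129999756813049, 0.6140000224113464], [0.6230000257492065, 0.621999979019165, 0.6259999871253967, 0.621999979019165, 0.6209999918937683], [0.6240000128746033, 0.6240000128746033, 0.628000020980835, 0.6269999742507935, 0.6240000128746033]]
```

The cloud puts the fingertips about 25 mm higher than the description says, and the knuckles ±30–60 mm along the jaw axis. I'll press with the flank of the shut fingers, jaw axis along the blade. The TCP goes low enough to work with either tip length: tip at z 0.058–0.085, body and knuckles at or above 0.128.

```bash
sed -i 's/^Z=.*/Z=.084; OFF=.0175/; s/press(Q\[nm\],nm,a)/press(Q[nm],nm,a,S[nm][0]-.027)/; s/np.arctan2(x\[1\],x\[0\])\]/np.arctan2(x[1],x[0])+np.pi\/2]/' act.py
python3 - <<'E'
from act import *
import cv2
p=np.array(read_tcp_pos());move_straight([*p[:2],.17])
b=approach("long");print(b)
p,o,x=pose("long",0,.006);move_straight(p,speed=.05);print(np.array(read_force())-b)
c=capture("side");cv2.imwrite("pics/side2.png",cv2.resize(c["pixels"][230:410,150:390],None,fx=3,fy=3))
print(read_joint_pos())
E
```

```text
long ready t 7.325 tcp err [0.0002 0.0001 0.0004] -4.8362427483280506e-05
[-0.09700094  0.44985687  0.36261411]
[ 0.66704715 -0.47077783 -1.26225702]
[ 4.63427822e-01  3.56235230e-01  1.82330190e+00  1.83100379e-06
  9.62297765e-01 -5.30755794e-01]
```

View pics/side2.png

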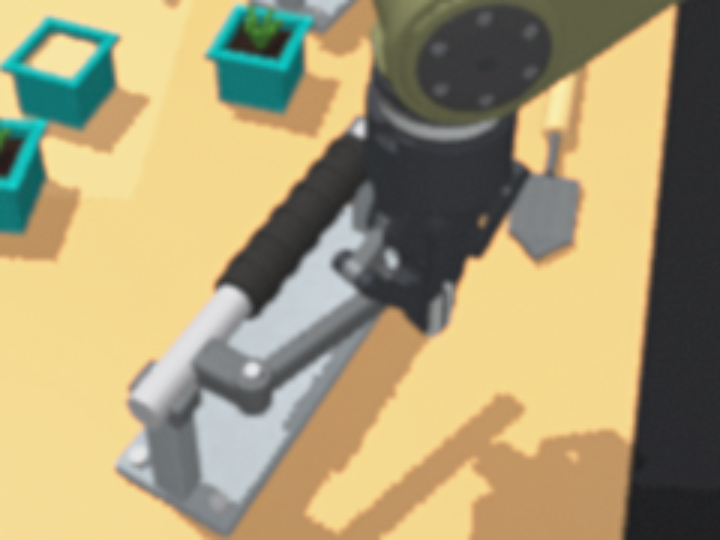

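No contact yet (force is at noise level). The tips at (440,325) are on the outer side of the blade, and the knuckle at (350,265) is above it. Pressing in small steps with force monitoring.

```bash
cat >> act.py <<'E'
def F(b):
    f=[]
    for _ in range(5): f.append(np.array(read_force())-b); dwell(.01)
    return np.mean(f,0)
def run(nm,b,fmax,start=-.004):
    A=S[nm][1]; arm=S[nm][0]-.027; g=start; log=[]
    # s = travel along arc past nominal contact; blade angle = s/arm, beyond A push straight on
    s=start; end=A*arm+.008; hit=False; f0=None
    while s<end:
        a=np.clip(s/arm,0,A); p,o,x=pose(nm,a,-(s-a*arm)); move_straight(p,o,speed=.04)
        f=F(b); fn=-f@x; log.append((round(s*1e3,1),round(fn,1),np.round(f,1).tolist(),round(read_t(),2)))
        if fn>fmax or np.linalg.norm(f)>25: hit=True;break
        s+=.004 if s<A*arm-.006 else .0006
    for l in log[::3]+log[-6:]: print(*l)
    print("hit",hit,"t",read_t()); return s,hit
def release(nm,s):
    arm=S[nm][0]-.027
    for k in np.linspace(s,0,4)[1:]:
        p,o,x=pose(nm,k/arm,0); move_straight(p,o,speed=.06)
    p,o,x=pose(nm,0,.035); move_straight(p,o,speed=.1)
E
python3 - <<'E'
from act import *
import cv2
dwell(.2);b=np.mean([(dwell(.02),np.array(read_force()))[1] for _ in range(10)],0);print(b)
s,hit=run("long",b,11.5)
c=capture("top");cv2.imwrite("pics/top3.png",cv2.resize(c["pixels"][190:300,90:250],None,fx=4,fy=4))
t=read_t()
while read_t()-t<1.0: dwell(.2);print("hold",np.round(F(b),1))
np.save("s.npy",[s])
np.savez("top3.npz",**c)
E
```

```text
[ 0.06448927 -0.08801456 -0.14300808]
-4.0 -0.3 [0.2, -0.2, 0.2] 8.67
8.0 3.9 [-3.4, 1.9, 0.8] 9.54
20.0 5.9 [-5.6, 2.1, 1.5] 10.42
32.0 7.8 [-7.6, 2.0, 2.9] 11.29
33.8 8.2 [-8.0, 1.8, 2.8] 12.17
35.6 11.8 [-11.6, 2.2, 4.5] 13.04
32.6 7.8 [-7.6, 1.9, 2.5] 11.58
33.2 7.8 [-7.5, 2.2, 2.5] 11.88
33.8 8.2 [-8.0, 1.8, 2.8] 12.17
34.4 7.9 [-7.7, 1.7, 2.4] 12.46
35.0 8.6 [-8.5, 1.5, 3.2] 12.75
35.6 11.8 [-11.6, 2.2, 4.5] 13.04
hit True t 13.0417
hold [-11.2   2.5   4.3]
hold [-11.2   2.7   4.3]
hold [-11.2   2.8   4.1]
hold [-11.4   2.3   4.3]
hold [-11.1   2.4   4.7]
```

View pics/top3.png

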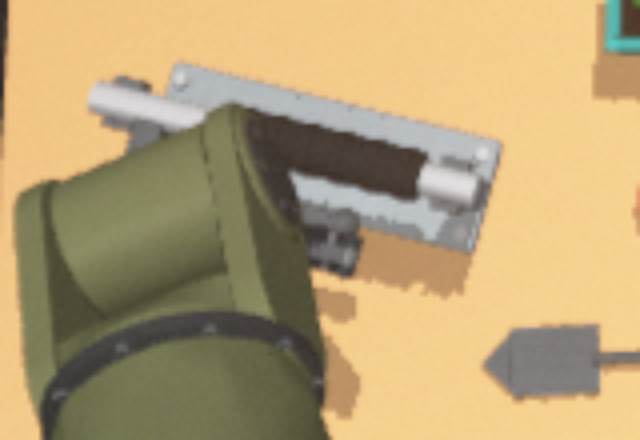

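Force followed the spring from about 3 to 8 N, then rose sharply at 35.6 mm of travel (nominal stop 34.6), so the long lever is at its stop; I held it there about 1.3 s at 11 N. Release it, check that it is back out, then move to the short lever.

```bash
python3 - <<'E'
from act import *
import cv2
s=np.load("s.npy")[0];release("long",s)
p=np.array(read_tcp_pos());move_straight([*p[:2],.2],speed=.2)
b=approach("short");print(b)
c=capture("top");P=cloud(c);q=np.r_[Q["long"],0]
m=P[(np.hypot(P[:,0]-q[0],P[:,1]-q[1])<.17)&(P[:,2]>.088)&(P[:,2]<.125)]
for a in(0,.03,.06,.32):print("long lever angle",a,"resid",np.abs(sdf(q,m,.135,.32-a)).min(0).mean())
cv2.imwrite("pics/top4.png",cv2.resize(c["pixels"][160:300,90:410],None,fx=2.4,fy=2.4))
E
```

```text
short ready t 19.5667 tcp err [ 0.0002 -0.      0.0004] 7.704429659644649e-05
[-0.74002065  0.42877618  0.07105588]
long lever angle 0 resid 0.0018411771917804147
long lever angle 0.03 resid 0.0019110372278409585
long lever angle 0.06 resid 0.0020410245324151938
long lever angle 0.32 resid 0.0050837642634589866
```

View pics/top4.png

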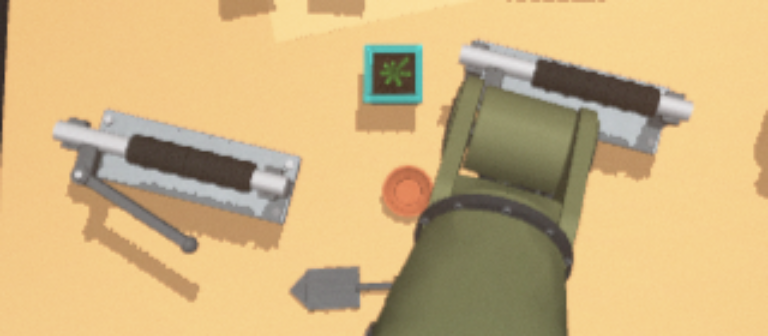

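The long lever is back out (ball at (190,243), residual best at angle 0) and the pot and saucer haven't moved. Now the short lever.

```bash
python3 - <<'E'
from act import *
import cv2
p,o,x=pose("short",0,.006);move_straight(p,speed=.06)
dwell(.2);b=np.mean([(dwell(.02),np.array(read_force()))[1] for _ in range(10)],0)
s,hit=run("short",b,13)
if hit:
    c=capture("side");cv2.imwrite("pics/side5.png",cv2.resize(c["pixels"][130:280,170:390],None,fx=3.4,fy=3.4))
    t=read_t()
    while read_t()-t<1.0: dwell(.2);print("hold",np.round(F(b),1))
    print("t",read_t());release("short",s)
    p=np.array(read_tcp_pos());move_straight([*p[:2],.2],speed=.2)
    print("t",read_t())
np.save("s.npy",[s])
E
```

```text
-4.0 0.3 [-0.6, -0.4, -0.0] 20.82
8.0 6.2 [-5.5, 3.0, 1.6] 21.72
16.6 8.2 [-8.0, 2.2, 2.8] 22.61
18.4 9.3 [-9.1, 2.3, 2.8] 23.48
20.2 9.3 [-9.1, 1.7, 3.5] 24.36
22.0 11.3 [-11.4, 1.1, 4.1] 25.23
19.6 9.8 [-9.5, 2.3, 3.4] 24.07
20.2 9.3 [-9.1, 1.7, 3.5] 24.36
20.8 9.9 [-9.7, 1.9, 3.8] 24.65
21.4 10.6 [-10.5, 1.9, 3.7] 24.94
22.0 11.3 [-11.4, 1.1, 4.1] 25.23
22.6 13.9 [-13.8, 2.1, 5.6] 25.52
hit True t 25.525
hold [-14.2   1.4   5.5]
hold [-14.4   1.6   5.9]
hold [-14.2   1.9   5.8]
hold [-14.3   1.3   5.5]
hold [-14.3   1.9   5.4]
t 26.7833
t 28.8583
```

```bash
python3 - <<'E'
from act import *
import cv2
move_j([1.282,0.3,1.521,0,1.321,-0.067])
o={n:dict(np.load(n+"0.npz")) for n in("top","side")}
for n in("top","side"):
    c=capture(n)
    if n=="top":cv2.imwrite("pics/top6.png",cv2.resize(c["pixels"][70:320,80:470],None,fx=2,fy=2))
    P=cloud(c)
    for nm in S:
        q=np.r_[Q[nm],0];m=P[(np.hypot(P[:,0]-q[0],P[:,1]-q[1])<.17)&(P[:,2]>.088)&(P[:,2]<.125)]
        print(n,nm,[round(np.abs(sdf(q,m,S[nm][0],S[nm][1]-a)).min(0).mean()*1e3,2) for a in(0,.05,.1,S[nm][1])])
    d=cv2.absdiff(c["pixels"],o[n]["pixels"]).max(2)
    print(n,"changed px",(d>40).sum(), np.argwhere(d>40)[:5].tolist())
print(read_t(),read_force())
E
```

```text
top long [np.float64(1.81), np.float64(1.95), np.float64(2.24), np.float64(5.05)]
top short [np.float64(1.87), np.float64(1.89), np.float64(2.03), np.float64(3.45)]
top changed px 28 [[415, 10], [415, 11], [416, 8], [416, 9], [416, 10]]
side long [np.float64(1.95), np.float64(2.15), np.float64(2.72), np.float64(6.1)]
side short [np.float64(2.24), np.float64(2.19), np.float64(2.44), np.float64(4.59)]
side changed px 0 []
31.6167 [-0.37477467  0.32033539 -0.2030765 ]
```

View pics/top6.png

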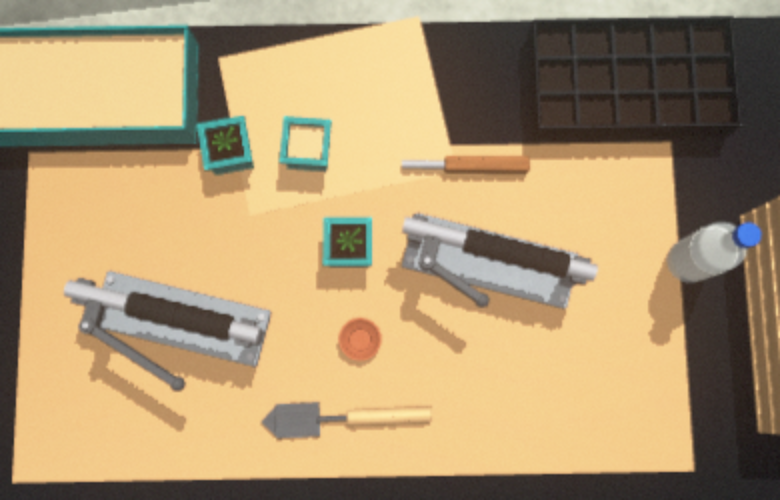

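View pics/side5.png

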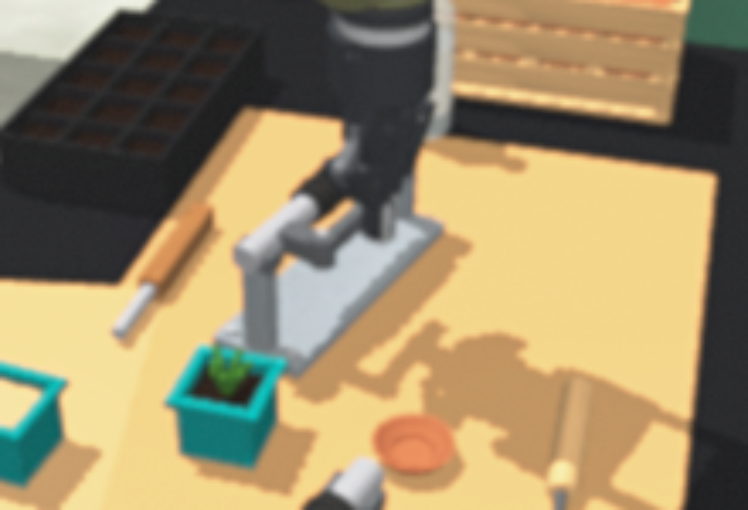

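The final top view shows both levers fully out (balls at (177,383) and (482,298)) and everything else where it was. The side picture taken during the short press shows the blade parallel to the bar at (340,230), with the fingers outside it. Handing in.

```bash
python3 -c "
from plant import *
print(finish_job())"
```

```text
the job is handed in; nothing more can be done
None
```

I pressed the long lever, then the short one, with the outer side of the shut fingers until each came up against its stop. I handed the job in at about 32 s; no verdict is reported.

| Lever | Travel at stop (nominal) | Held | Force while held |
|---|---|---|---|
| Long | 35.6 mm (34.6) | about 1.3 s | about 11 N |
| Short | 22.6 mm (20.9) | about 1.3 s | about 14 N |

**Final checks:** Both levers are sprung out again. I checked the long one before starting the short one. The side picture is unchanged from the start, and the top picture differs only at the arm itself. The arm is back at its start pose, touching nothing.

**What disagreed:**
- **Fingertips:** the camera put them about 25 mm nearer the wrist than the description says, so I chose a press height that works for either.
- **Upward force:** there was a steady upward force of 4–6 N while pressing, which I think is friction.
- **Short lever fit:** the final fit barely tells 0 from 0.05 rad for the short lever. The unchanged pictures are the better evidence that it sprang fully back.

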